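# Hang the headset on the rail

### The job

Hang the headset that stands on the table on the headset rail: lower its headband over the horizontal bar, one ear cup on each side, in the free stretch beside the headset that already hangs there. Set it down on the bar rather than dropping it, let go and leave it hanging still. Do not displace or knock over the other headset, the glass, the bottle or the phone.

Things in the scene. Friction and masses are not known exactly. Their poses are not given: they have to be found in the camera images.
- headset: The black rigid headset to hang, standing upright on its cups on the table: 158 wide over the cups (its x, ear to ear), 62 deep (y), 146 high (z), 0.15-0.31 kg. Two flat-bottomed cups 36 x 62 x 72 high, 84 gap between them, joined by an arched headband. Origin: centre of the footprint, level with the cups' undersides. The thin mic boom on one cup is visual only.
- headset_crown (a point): Centre of the underside of the headband's crown, 126 above the headset's origin; it rests on the bar. Axes as the headset's. The crown is a level block 34 wide (y), 64 long (x), 20 thick, rising from this point. Take it from above by its 34 width; once hung the bar runs along the same y just under it, so fingertips reaching below this point would hit the bar.
- rail: Plain aluminium headset rail, fixed: base 70 x 360 x 8, two end plates 24 x 16, 165 high, and between them one round horizontal bar of 18 diameter along the rail's y, top 150 above the table. Origin: centre of the base on the table. The free bar runs from y = -164 to +164.
- bar_top (a point): Middle of the bar's length, on its top line, 150 above the table; y runs along the bar, x across it, z up.
- hung_headset: An identical headset already hanging on the bar, up to 70 to either side of the bar's middle; it fills about 31 of bar to each side of its origin. Origin as for the first headset; while hanging about 24 above the table. It is loose and must stay there.
- glass: Drinking glass, 64 diameter, 115 high, upright; origin at the centre of its base. Bystander.
- bottle: Closed water bottle, 64 diameter, 200 high, upright; origin at the centre of its base. Bystander.
- phone: Phone lying flat, 150 (x) x 74 (y) x 10; origin at the centre of its underside. Bystander.

How it is judged:
At the end, for the whole second after the job is handed in: Headset hangs still on the bar: crown underside within 30 mm across, -10 to +12 mm of the bar's top, within 160 mm of its middle; y within 0.35 rad of the bar, tilt under 0.3 rad, under 0.05 m/s and 0.5 rad/s; other headset within 40 mm of its start, tilt under 0.3 rad (x of headset_crown in the frame of bar_top between -0.03 and 0.03 m and y of headset_crown in the frame of bar_top between -0.16 and 0.16 m and z of headset_crown in the frame of bar_top between -0.01 and 0.012 m and angle between the y axis of headset and the y axis of bar_top, either way round below 0.35 rad and angle between each of headset, hung_headset's own z axis and vertical below 0.3 rad and contact force between headset and rail above 0.5 N and linear speed of headset below 0.05 m/s and angular speed of headset below 0.5 rad/s and distance of hung_headset from where it was at the start of the episode below 0.04 m); the robot touches nothing.
It fails at once if the other headset is displaced by more than 40 mm or tilted over 0.5 rad (distance of hung_headset from where it was at the start of the episode above 0.04 m or angle between hung_headset's own z axis and vertical above 0.5 rad).
It fails at once if the glass, bottle or phone is displaced by more than 40 mm, or the glass or bottle tips over 0.5 rad (distance of any of glass, bottle, phone from where it was at the start of the episode above 0.04 m or angle between any of glass, bottle's own z axis and vertical above 0.5 rad).
It fails at once if the headset is dropped (falls free of the fingers faster than 0.6 m/s, about 20 mm of fall) (linear speed of headset above 0.6 m/s and contact force between the fingers and headset below 0.1 N).
It also fails if it takes over 48 s, if anything falls off the work surface, if the arm or the gripper's body presses on something with over 40 N, if the wrist force passes 120 N, or if a joint passes its speed limit or range.

### The arm

A 6-joint arm with a two-finger parallel gripper is mounted at the origin on the work surface. World frame = base frame: x ahead of the robot, y to its left, z up, the work surface at z = 0. Lengths are in m, angles in rad, forces in N, time in s.
With the tool pointing down it reaches from about 0.3 to 0.875 m from the base axis. Payload 6.4 kg.
Tool frame: the origin (TCP) lies at the very end of the fingers, on their centre line; the grasp point (between the pads) lies 19 mm behind it (r.grip_depth is the distance from the TCP to the grasp point, in m); z points along the fingers, y is the line along which they close (so a half turn about z gives the same grasp; the last joint's range is limited). The gripper opens to 88 mm and grips with 3 to 60 N. Pads are 18 mm wide; open, the fingers measure 123 mm over their backs; the gripper's body (75 mm by 187 mm) begins 45 mm behind the grasp point.
Start: joints at [-1.544, 0.181, 1.607, -0, 1.354, -0.206], TCP at [0.133, -0.559, 0.239] pointing down, gripper open.
Joint ranges: [-2.99, 2.99], [-0.89, 2.07], [0.3, 2.58], [-1.14, 4.28], [0, 2.63], [-3.12, 3.12]. Speed limits (rad/s): [2.57, 2.57, 3.01, 3.14, 3.14, 3.14].

### API

Orientations are given as a unit quaternion [w, x, y, z].
In Python, from workcell import r gives the robot as it stands. The module is installed in compiled form; this text tells all that it offers.
- The arm moves only by the tool move_arm, never from a script. Its argument "targets" is text: rows parted by semicolons, each of 7 numbers parted by spaces: the finger opening in m, from 0 to 0.0881, then the shift along the tool's x, y, z in m, then the turn, a rotation vector about the tool's x, y, z in rad. In form: gripper dx dy dz wx wy wz; .... A call has 1 to 20 rows; each row is the pose to reach, as a shift and turn from the pose commanded when the call began, along the tool's axes at that moment; what a row does not reach only later rows make up. A row lasts 1/10 s, in which the tool goes at most 50 mm and 8.59 degrees, less where a joint would pass 70% of its speed; a pose out of reach is approached as far as the arm can. A call with a gripper value outside its range is refused whole. The fingers move at their own pace and stop on an object; "squeeze" is the grip in N (left out, the last holds). Time passes only in rows, so rows that repeat a pose let the fingers close. It gives the time, the measured TCP pose, the force, the opening and the grip force at its end, in the units of the state.
- r.get_obs(): the state, without advancing time (a new reading comes with each control period).
- r.get_image(name): name is "scene" or "top" or "wrist"; returns the picture (420x560x3 uint8, red, green, blue); there is no depth.
- r.camera_params(name): a dict with "fx", "fy", "cx", "cy" (pixels), "eye" and "rotation" of the camera in the world. Camera axes: x right, y down, z forward; pixel columns grow to the right and rows downward; lengths in m; the calibration is good to about 2 mm. A picture is of the moment at which its call begins: read the wrist's pose just before it. camera_params takes no time and is no camera call; for the wrist camera it gives the pose at the moment of the call.
- r.job_done(): hands the job in; it is judged then, once.
The state is a dict: "clock": time; "q": joint angles; "qvel": joint speeds; "joint_torque": joint torques, N m; "eef_pos": TCP position; "tcp_rot": TCP orientation; "force": force on the tool from outside, world axes, zero at the start; "moment": the same for the moment, N m; "gripper_width": finger opening in m; "grasp_force": force on a finger pad.
Only numpy, scipy, OpenCV 4.12 (cv2) and the standard library are available. Lean on these libraries where they do the work, as an engineer would, in place of code of your own. Each camera call takes 0.05 s, during which the arm holds its last target. There are 200 camera calls.

## Working session

There is one attempt and no reset: what is moved stays moved. The work goes in short steps, Python scripts to look and compute and a tool call to move; the robot and the scene stay as the last step left them, time stands still between calls to the robot, and variables do not carry over. Pictures are saved under pics/ and viewed, at most 10 in all, crops included, and the job is handed in when it is done.

Besides the shell and the picture viewer there is one more tool, called after "Request:" as name(argument=value, ...), one argument or row to a line, values as JSON. move_arm: Moves the arm, as the interface text tells. Its arguments: {"type":"object","properties":{"targets":{"type":"string"},"squeeze":{"type":"number"}},"required":["targets"]}

```bash
mkdir -p pics
python3 - <<'E'
from workcell import r
import cv2,numpy as np
o=r.get_obs();print(o['clock'],o['eef_pos'],o['tcp_rot'])
for n in('scene','top'):
    im=r.get_image(n);cv2.imwrite(f'pics/{n}0.png',im[:,:,::-1]);p=r.camera_params(n);print(n,p)
E
```

```text
0.0 [ 0.13265714 -0.55893256  0.23782921] [-8.62673708e-04  9.93232552e-01  1.16139335e-01  8.59386567e-05]
scene {'fx': 477.6281169807515, 'fy': 477.6281169807515, 'cx': 272.71999551303975, 'cy': 199.97857469316313, 'eye': array([1.09248662, 0.87355343, 0.83038969]), 'rotation': array([-0.12996247,  0.28378743,  0.85826782, -0.4073706 ])}
top {'fx': 461.79785191829313, 'fy': 461.79785191829313, 'cx': 272.54002935408937, 'cy': 199.85012235523018, 'eye': array([0.49617654, 0.13998546, 1.34591076]), 'rotation': array([-0.03214458,  0.71402589, -0.69927513,  0.01216738])}
```

View pics/scene0.png

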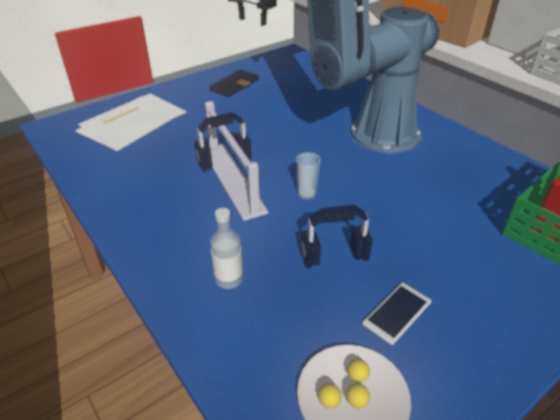

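View pics/top0.png

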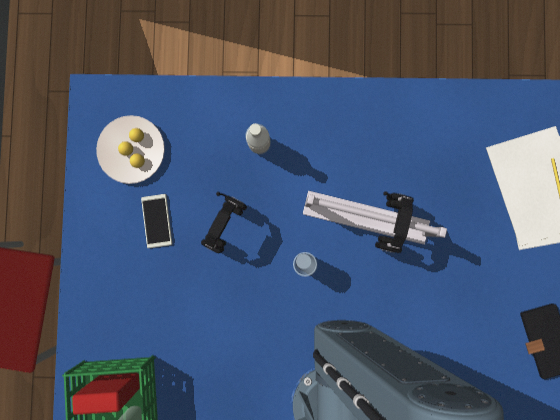

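The top view shows the headset at about (222,222), the rail from (311,198) to (441,232) and the hung headset at (403,222). The free stretch of bar is the left one, on the +y side. In the scene view the headset crown is at (337,214).

Run:
```python
import cv2,numpy as np
t=cv2.imread('pics/top0.png');s=cv2.imread('pics/scene0.png')
f=lambda im,x,y,w,h,k:cv2.resize(im[y:y+h,x:x+w],None,fx=k,fy=k,interpolation=cv2.INTER_CUBIC)
a=np.hstack([f(t,190,180,70,80,3.75),f(t,295,180,150,80,3.75)[:, :530]])[:, :800]
b=np.hstack([f(s,290,195,90,80,3.75),f(s,190,100,110,80,3.75)])
b=np.pad(b,((0,0),(0,max(0,a.shape[1]-b.shape[1])),(0,0)))[:,:a.shape[1]]
cv2.imwrite('pics/z.png',np.vstack([a,b])); print(a.shape)
```

```text
(300, 792, 3)
```

View pics/z.png

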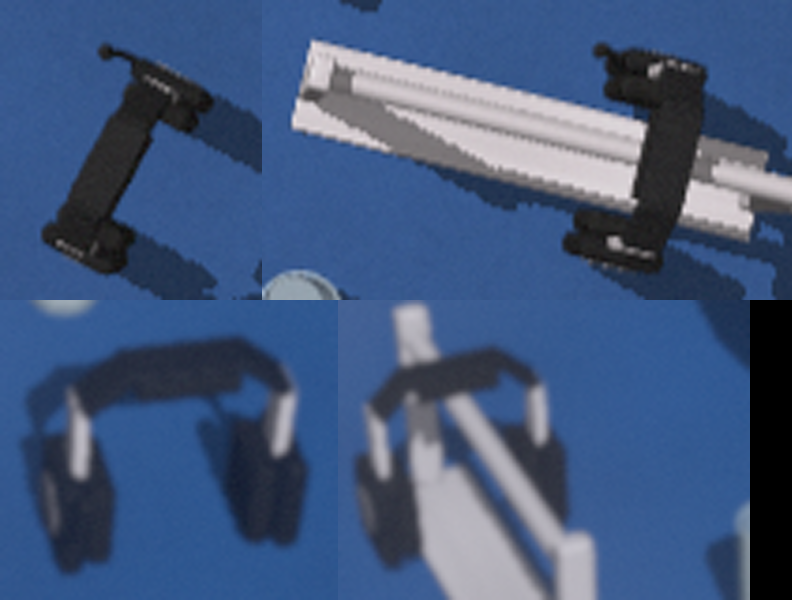

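```bash
cat > h.py <<'E'
import numpy as np,cv2
from scipy.spatial.transform import Rotation as R
def rot(q): return R.from_quat(np.r_[q[1:],q[0]])
def ray(p,u,v): 
    d=rot(p['rotation']).apply([(u-p['cx'])/p['fx'],(v-p['cy'])/p['fy'],1]); return p['eye'],d/np.linalg.norm(d)
def plane(p,u,v,z):
    e,d=ray(p,u,v); return e+d*(z-e[2])/d[2]
def tri(a,b):
    A=0;B=0
    for e,d in(a,b): M=np.eye(3)-np.outer(d,d);A=A+M;B=B+M@e
    x=np.linalg.solve(A,B); return x,[np.linalg.norm(np.cross(x-e,d)) for e,d in(a,b)]
def proj(p,X):
    c=rot(p['rotation']).inv().apply(np.atleast_2d(X)-p['eye']); return np.c_[c[:,0]/c[:,2]*p['fx']+p['cx'],c[:,1]/c[:,2]*p['fy']+p['cy']]
E
python3 - <<'E'
from workcell import r
from h import *
np.set_printoptions(precision=4,suppress=True)
t=r.camera_params('top');s=r.camera_params('scene')
for n,a,b in(('crown',(218.5,221.3),(339.3,211.5)),('plateN',(310,198),(253,166.7)),('plateF',(441,232),(209.7,105.3))):
    print(n,tri(ray(t,*a),ray(s,*b)))
print('hs',plane(t,218.5,221.3,.146), 'band ends',plane(t,190+135/3.75,180+100/3.75,.14),plane(t,190+82/3.75,180+212/3.75,.14))
print('bar',plane(t,319.8,202.7,.15),plane(t,395.8,220,.15))
print('plates',plane(t,310,198,.165),plane(t,441,232,.165))
for n,u,v in(('glass',304,264),('bottle',258,130)):print(n,plane(t,u,v,.115 if n=='glass' else .2))
print(rot(r.get_obs()['tcp_rot']).as_matrix())
p=r.camera_params('wrist');print(p);o=r.get_obs();print(rot(o['tcp_rot']).inv().apply(p['eye']-o['eef_pos']),(rot(o['tcp_rot']).inv()*rot(p['rotation'])).as_matrix())
E
```

```text
crown (array([0.5105, 0.3161, 0.1451]), [np.float64(0.0024632818830743865), np.float64(0.0024632818830741996)])
plateN (array([0.5756, 0.0791, 0.1589]), [np.float64(0.001714913764062634), np.float64(0.0017149137640626512)])
plateF (array([ 0.4972, -0.2564,  0.1559]), [np.float64(9.763570245925749e-05), np.float64(9.763570245924822e-05)])
hs [0.5123 0.3143 0.146 ] band ends [0.5512 0.2966 0.14  ] [0.4723 0.3314 0.14  ]
bar [0.566  0.0521 0.15  ] [ 0.5254 -0.1433  0.15  ]
plates [0.5766 0.0784 0.165 ] [ 0.4971 -0.2533  0.165 ]
glass [0.4049 0.0887 0.115 ]
bottle [0.7429 0.2135 0.2   ]
[[ 0.973   0.2307 -0.    ]
 [ 0.2307 -0.973   0.0016]
 [ 0.0003 -0.0015 -1.    ]]
{'fx': 366.99923640258345, 'fy': 366.99923640258345, 'cx': 277.52300553283516, 'cy': 206.44396628217828, 'eye': array([ 0.1977, -0.5442,  0.3836]), 'rotation': array([ 0.1053,  0.7772, -0.6147, -0.0838])}
[ 0.0667  0.0004 -0.1457] [[-0.0004 -0.9637 -0.2671]
 [ 1.     -0.0005  0.0005]
 [-0.0007 -0.2671  0.9637]]
```

Request:
move_arm(
  targets="0.088 0.34 -0.186 -0.06 0 0 -1.05;0.088 0.34 -0.186 -0.06 0 0 -1.05;0.088 0.34 -0.186 -0.06 0 0 -1.05;0.088 0.34 -0.186 -0.06 0 0 -1.05;0.088 0.34 -0.186 -0.06 0 0 -1.05;0.088 0.34 -0.186 -0.06 0 0 -1.05;0.088 0.34 -0.186 -0.06 0 0 -1.05;0.088 0.57 -0.763 -0.04 0 0 -2.494;0.088 0.57 -0.763 -0.04 0 0 -2.494;0.088 0.57 -0.763 -0.04 0 0 -2.494;0.088 0.57 -0.763 -0.04 0 0 -2.494;0.088 0.57 -0.763 -0.04 0 0 -2.494;0.088 0.57 -0.763 -0.04 0 0 -2.494;0.088 0.57 -0.763 -0.04 0 0 -2.494;0.088 0.57 -0.763 -0.04 0 0 -2.494;0.088 0.57 -0.763 -0.04 0 0 -2.494;0.088 0.57 -0.763 -0.04 0 0 -2.494;0.088 0.57 -0.763 -0.04 0 0 -2.494;0.088 0.57 -0.763 -0.04 0 0 -2.494;0.088 0.57 -0.763 -0.04 0 0 -2.494",
)

```text
clock: 2.1
eef_pos: [0.5103, 0.3127, 0.2783]
tcp_rot: [-0.0, 0.206, 0.979, -0.0]
force: [1.1, 0.3, 0.3]
gripper_width: 0.0879
grasp_force: 0.0
```

Run:
```python
from workcell import r
from h import *
np.set_printoptions(precision=4,suppress=True)
p=r.camera_params('wrist');im=r.get_image('wrist')
np.savez('w1.npz',**p,im=im);o=r.get_obs()
print(o['eef_pos'],rot(o['tcp_rot']).as_matrix())
cv2.imwrite('pics/w1.png',im[:,:,::-1])
```

```text
[0.5102 0.3189 0.2773] [[-0.9166  0.3998 -0.0012]
 [ 0.3998  0.9166  0.0039]
 [ 0.0026  0.0031 -1.    ]]
```

View pics/w1.png

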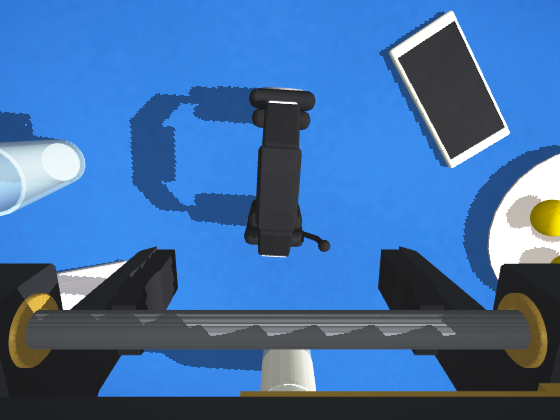

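The wrist view shows the crown block spanning about (258,147) to (298,228), centred near (278,188). It is tilted about 4° from the image vertical. I'll measure it with a mask and from a second wrist position.

```bash
cat >> h.py <<'E'
def crown(im,p,v0,v1,z=.146,u0=200,u1=350):
    m=im.max(2)<75; L=[];Rr=[]
    for v in range(v0,v1,2):
        c=np.where(m[v,u0:u1])[0]
        L.append(plane(p,u0+c[0],v,z)[:2]);Rr.append(plane(p,u0+c[-1]+1,v,z)[:2])
    out=[]
    for e in(L,Rr):
        vx,vy,x,y=cv2.fitLine(np.float32(e),cv2.DIST_HUBER,0,1e-3,1e-3).ravel(); out.append((x,y,np.degrees(np.arctan2(vy,vx))))
    return out
E
python3 - <<'E'
from h import *
np.set_printoptions(precision=4,suppress=True)
d=np.load('w1.npz');im=d['im'];p=d
for v in (140,146,150,165,180,200,215,226,232): 
    c=np.where(im[v,200:350].max(1)<75)[0]; print(v,200+c[0],200+c[-1])
print(crown(im,p,152,222))
ctr=plane(p,278.5,188,.146);print(ctr, plane(p,278.5,147,.146),plane(p,278.5,229,.146))
E
```

```text
140 263 298
146 261 298
150 259 300
165 258 300
180 257 298
200 253 297
215 249 300
226 247 300
232 245 305
[(np.float32(0.49351946), np.float32(0.2993581), np.float32(-35.03256)), (np.float32(0.5066359), np.float32(0.33112323), np.float32(-25.221489))]
[0.503  0.3149 0.146 ] [0.4742 0.3276 0.146 ] [0.5338 0.3014 0.146 ]
```

Request:
move_arm(
  targets="0.088 -0.03 0 0 0 0 0;0.088 -0.06 0 0 0 0 0;0.088 -0.06 0 0 0 0 0;0.088 -0.06 0 0 0 0 0",
)

```text
clock: 2.55
eef_pos: [0.5653, 0.286, 0.2779]
tcp_rot: [-0.001, 0.206, 0.978, -0.0]
force: [-0.6, -0.0, 0.2]
gripper_width: 0.0884
grasp_force: 0.0
```

Run:
```python
from workcell import r
from h import *
np.set_printoptions(precision=4,suppress=True)
p=r.camera_params('wrist');im=r.get_image('wrist')
np.savez('w2.npz',**p,im=im);o=r.get_obs()
print(o['eef_pos'],rot(o['tcp_rot']).as_matrix())
a=np.load('w1.npz')['im'];k=4
f=lambda im,x,y,w,h:cv2.resize(im[y:y+h,x:x+w,::-1],None,fx=k,fy=k,interpolation=cv2.INTER_CUBIC)
g=lambda z:np.uint8(255*(z/255.)**.5)
cv2.imwrite('pics/w12.png',g(np.hstack([f(a,235,120,100,150),f(im,235,30,100,150)])))
```

```text
[0.5648 0.2863 0.2782] [[-0.9151  0.4033 -0.0015]
 [ 0.4033  0.9151 -0.    ]
 [ 0.0014 -0.0006 -1.    ]]
```

View pics/w12.png

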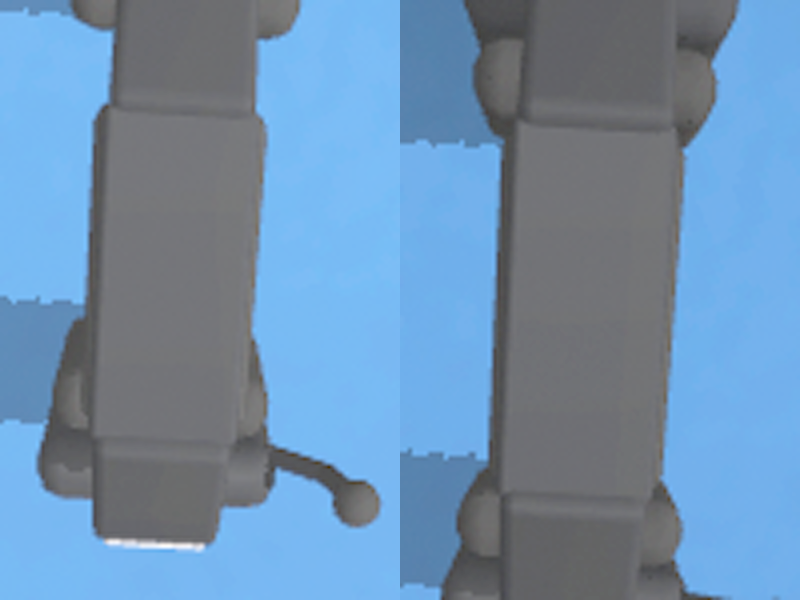

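Both crops show the crown's top-face corners. In crop pixels, w1 has TL (107,112), TR (263,118), BR (237,440), BL (93,437). In w2 they are TL (115,122), TR (278,130), BR (247,500), BL (100,492).

Run:
```python
from h import *
from workcell import r
np.set_printoptions(precision=4,suppress=True)
a=np.load('w1.npz');b=np.load('w2.npz')
A=np.array([(107,112),(263,118),(237,440),(93,437)])/4+[235,120]
B=np.array([(115,122),(278,130),(247,500),(100,492)])/4+[235,30]
X=[]
for u,v in zip(A,B):
    x,e=tri(ray(a,*u),ray(b,*v));X.append(x);print(x,e[0],plane(a,*u,.146)[:2],plane(b,*v,.146)[:2])
for P in (np.array(X),np.array([plane(a,*u,.146) for u in A]),np.array([plane(b,*v,.146) for v in B])):
    ax=(P[2]+P[3]-P[0]-P[1]); print('ctr',P.mean(0),'yaw',np.degrees(np.arctan2(ax[1],ax[0])),'len',np.linalg.norm(ax)/2,'w',np.linalg.norm(P[1]+P[2]-P[0]-P[3])/2)
o=r.get_obs();M=rot(o['tcp_rot']).as_matrix();print(o['eef_pos'],np.degrees(np.arctan2(-M[1,0],-M[0,0])))
```

```text
[0.4695 0.3159 0.1487] 5.4859695143780914e-05 [0.4698 0.3158] [0.4692 0.3159]
[0.4823 0.3419 0.1476] 0.0003153478317774962 [0.4826 0.3422] [0.482  0.3418]
[0.5409 0.3116 0.1414] 0.0005760834013190825 [0.5396 0.3126] [0.54   0.3111]
[0.5275 0.2864 0.1458] 5.767262824670768e-05 [0.5274 0.2865] [0.5274 0.2864]
ctr [0.505  0.314  0.1459] yaw -27.157158619691668 len 0.06568069299565685 w 0.028883966162653686
ctr [0.5049 0.3143 0.146 ] yaw -27.17690145506509 len 0.06444045443063194 w 0.02909889454927317
ctr [0.5047 0.3138 0.146 ] yaw -27.375897683456035 len 0.06545202765958702 w 0.02833015660383955
[0.5648 0.2863 0.2782] -23.78696580560554
```

Request:
move_arm(
  targets="0.088 0.04 0.001 0.03 0 0 0.03;0.088 0.066 0.001 0.06 0 0 0.06;0.088 0.066 0.001 0.09 0 0 0.06;0.088 0.066 0.001 0.12 0 0 0.06;0.088 0.066 0.001 0.14 0 0 0.06;0.088 0.066 0.001 0.14 0 0 0.06;0.088 0.066 0.001 0.14 0 0 0.06",
)

```text
clock: 3.3
eef_pos: [0.505, 0.3142, 0.1394]
tcp_rot: [-0.0, 0.235, 0.972, 0.0]
force: [0.3, -0.5, -0.3]
gripper_width: 0.0881
grasp_force: 0.0
```

Run:
```python
from h import *
from workcell import r
np.set_printoptions(precision=4,suppress=True)
im=r.get_image('wrist');cv2.imwrite('pics/w3.png',im[:,:,::-1])
o=r.get_obs();M=rot(o['tcp_rot']).as_matrix();print(o['eef_pos'],np.degrees(np.arctan2(-M[1,0],-M[0,0])))
print(M.T@([.505,.314,.128]-o['eef_pos']))
```

```text
[0.5058 0.3143 0.1403] -27.185197237008925
[ 0.0006 -0.0007  0.0123]
```

View pics/w3.png

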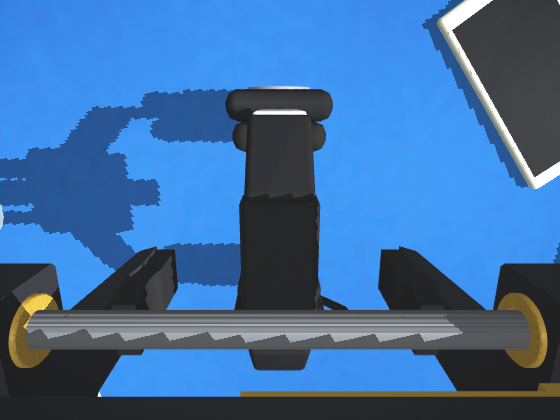

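The crown is square to the fingers and centred between them, around column 279. I'll descend and grip.

Request:
move_arm(
  targets="0.088 0 0 0.006 0 0 0;0.088 0 0 0.012 0 0 0;0.088 0 0 0.012 0 0 0;0.02 0 0 0.012 0 0 0;0.02 0 0 0.012 0 0 0;0.02 0 0 0.012 0 0 0;0.02 0 0 0.012 0 0 0;0.02 0 0 0.012 0 0 0;0.02 0 0 0.012 0 0 0;0.02 0 0 0.012 0 0 0;0.02 0 0 0.012 0 0 0;0.02 0 0 0.012 0 0 0",
  squeeze=35,
)

```text
clock: 4.55
eef_pos: [0.5055, 0.314, 0.1269]
tcp_rot: [0.0, 0.235, 0.972, 0.0]
force: [0.8, 0.5, -0.1]
gripper_width: 0.0334
grasp_force: 35.0
```

Request:
move_arm(
  targets="0.02 0 0 -0.02 0 0 0;0.02 0 0 -0.06 0 0 0;0.02 0 0 -0.1 0 0 0;0.02 0 0 -0.14 0 0 0;0.02 0 0 -0.18 0 0 0;0.02 0 0 -0.222 0 0 0;0.02 -0.02 -0.016 -0.222 0 0 -0.02;0.02 -0.05 -0.04 -0.222 0 0 -0.05;0.02 -0.08 -0.065 -0.222 0 0 -0.08;0.02 -0.11 -0.09 -0.222 0 0 -0.11;0.02 -0.14 -0.114 -0.222 0 0 -0.13;0.02 -0.17 -0.138 -0.222 0 0 -0.15;0.02 -0.2 -0.162 -0.222 0 0 -0.17;0.02 -0.23 -0.186 -0.222 0 0 -0.19;0.02 -0.26 -0.21 -0.222 0 0 -0.21;0.02 -0.285 -0.23 -0.222 0 0 -0.23;0.02 -0.303 -0.245 -0.222 0 0 -0.239;0.02 -0.311 -0.252 -0.222 0 0 -0.239;0.02 -0.311 -0.252 -0.222 0 0 -0.239;0.02 -0.311 -0.252 -0.222 0 0 -0.239",
)

```text
clock: 6.55
eef_pos: [0.6664, -0.0515, 0.3484]
tcp_rot: [-0.001, 0.118, 0.993, 0.0]
force: [0.7, 0.6, -2.2]
gripper_width: 0.0338
grasp_force: 35.0
```

Run:
```python
from workcell import r
from h import *
np.set_printoptions(precision=4,suppress=True)
p=r.camera_params('wrist');im=r.get_image('wrist')
np.savez('w4.npz',**p,im=im);o=r.get_obs()
print(o['eef_pos'],rot(o['tcp_rot']).as_matrix(),o['gripper_width'],o['grasp_force'])
cv2.imwrite('pics/w4.png',im[:,:,::-1])
```

```text
[ 0.6664 -0.0511  0.3487] [[-0.9726  0.2327 -0.0005]
 [ 0.2327  0.9726  0.0006]
 [ 0.0007  0.0005 -1.    ]] 0.0339051133173099 34.99420523643494
```

View pics/w4.png

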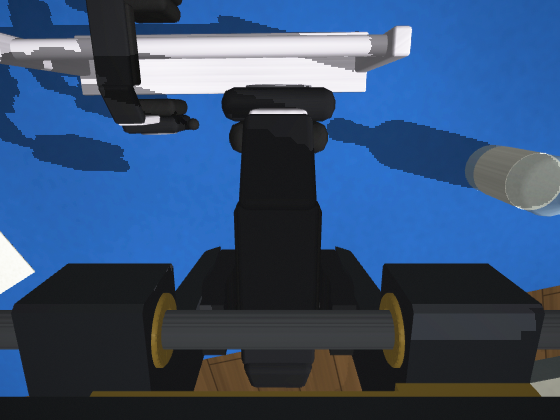

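The wrist view shows the bar running nearly level at row ~46, from column 140 to 372. The hung headset is near column 115 and the end plate near 400. I'll take a second view 40 mm nearer to fix the bar's height.

Request:
move_arm(
  targets="0.02 0.02 0 0 0 0 0;0.02 0.04 0 0 0 0 0;0.02 0.04 0 0 0 0 0;0.02 0.04 0 0 0 0 0",
)

```text
clock: 7.0
eef_pos: [0.6279, -0.0418, 0.3496]
tcp_rot: [0.001, 0.117, 0.993, -0.0]
force: [0.3, -0.8, -2.9]
gripper_width: 0.0337
grasp_force: 35.0
```

Run:
```python
from workcell import r
from h import *
np.set_printoptions(precision=4,suppress=True)
p=r.camera_params('wrist');im=r.get_image('wrist')
np.savez('w5.npz',**p,im=im);o=r.get_obs()
print(o['eef_pos'])
a=np.load('w4.npz')['im']
f=lambda im,y:cv2.resize(im[y:y+100,60:440,::-1],None,fx=2.1,fy=2.6,interpolation=cv2.INTER_CUBIC)
v=np.vstack([f(a,10),f(im,40)])
v=np.uint8(255*np.clip(v/255.,0,1)**2.5)
cv2.imwrite('pics/w45.png',v);print(v.shape)
```

```text
[ 0.6282 -0.0422  0.3494]
(520, 798, 3)
```

View pics/w45.png

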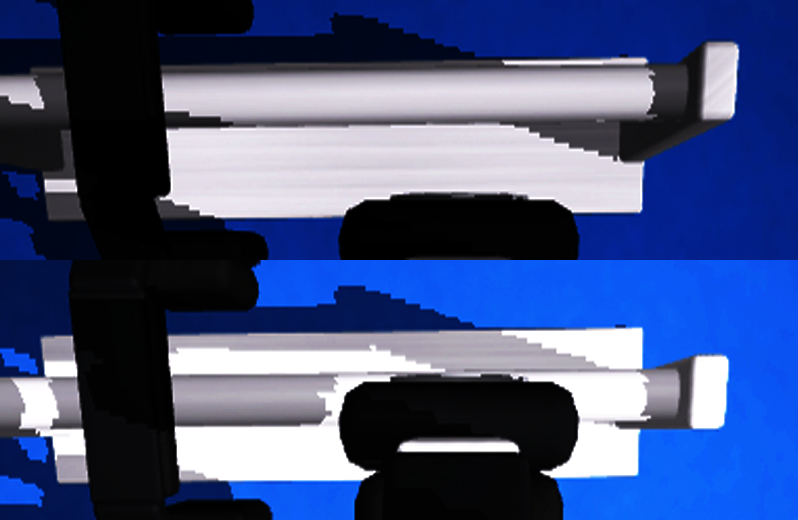

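Run:
```python
from h import *
from workcell import r
np.set_printoptions(precision=4,suppress=True)
a=np.load('w4.npz');b=np.load('w5.npz')
n=[]
for p,l in((a,((179,46.7),(364.8,45.2))),(b,((179,93.8),(364.8,92.3)))):
    n.append(np.cross(ray(p,*l[0])[1],ray(p,*l[1])[1])); print('bar@.141',plane(p,*l[0],.141),plane(p,*l[1],.141))
d=np.cross(*n);d/=np.linalg.norm(d);d*=np.sign(d[1])
x=np.linalg.lstsq(np.array([*n,[0,1,0]]),[n[0]@a['eye'],n[1]@b['eye'],-.024],rcond=None)[0]
print('bar line',x,d,np.degrees(np.arctan2(d[0],d[1])))
print('plate',tri(ray(a,403.3,40.8),ray(b,398.6,90.8)),plane(a,403.3,40.8,.165),plane(b,398.6,90.8,.165))
print('hung edges',plane(b,60+172/2.1,100,.17),plane(b,60+80/2.1,100,.17))
```

```text
bar@.141 [ 0.5289 -0.11    0.141 ] [0.5664 0.0512 0.141 ]
bar@.141 [ 0.5292 -0.1132  0.141 ] [0.5678 0.0538 0.141 ]
bar line [ 0.55   -0.024   0.1483] [ 0.2246  0.9744 -0.0135] 12.98070820952643
plate (array([0.5727, 0.0767, 0.1652]), [np.float64(2.2310714582911108e-05), np.float64(2.2310714582901286e-05)]) [0.5727 0.0768 0.165 ] [0.5727 0.0768 0.165 ]
hung edges [ 0.5292 -0.1383  0.17  ] [ 0.5205 -0.1746  0.17  ]
```

The bar is at x≈0.549 where y=-0.028, with yaw 13°, and its height matches the text. The target crown centre is (0.548,-0.028).

Request:
move_arm(
  targets="0.02 0.03 -0.002 0 0 0 0;0.02 0.06 -0.004 0 0 0 0;0.02 0.081 -0.005 0 0 0 0;0.02 0.081 -0.005 0 0 0 0;0.02 0.081 -0.005 0.02 0 0 0;0.02 0.081 -0.005 0.05 0 0 0;0.02 0.081 -0.005 0.08 0 0 0;0.02 0.081 -0.005 0.11 0 0 0;0.02 0.081 -0.005 0.14 0 0 0;0.02 0.081 -0.005 0.165 0 0 0;0.02 0.081 -0.005 0.18 0 0 0;0.02 0.081 -0.005 0.184 0 0 0;0.02 0.081 -0.005 0.184 0 0 0;0.02 0.081 -0.005 0.184 0 0 0",
)

```text
clock: 8.45
eef_pos: [0.5492, -0.0293, 0.1662]
tcp_rot: [0.001, 0.118, 0.993, -0.0]
force: [0.3, -0.7, -1.7]
gripper_width: 0.0338
grasp_force: 35.0
```

Run:
```python
from workcell import r
from h import *
o=r.get_obs();print(o['clock'],o['eef_pos'],o['force'],o['gripper_width'])
s=r.get_image('scene');cv2.imwrite('pics/s6.png',cv2.resize(s[90:230,160:350,::-1],None,fx=4,fy=4,interpolation=cv2.INTER_CUBIC))
```

```text
8.45 [ 0.54919317 -0.02928639  0.16621456] [ 0.26031661 -0.72157653 -1.6942664 ] 0.03380409759092847
```

View pics/s6.png

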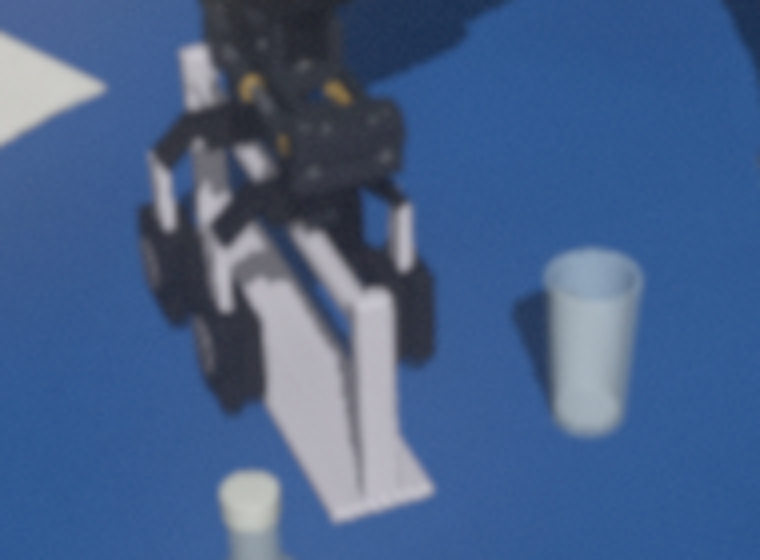

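The headset straddles the bar with one cup on each side, clear of the hung one. I'll lower it slowly to contact.

Request:
move_arm(
  targets="0.02 0 0 0.003 0 0 0;0.02 0 0 0.006 0 0 0;0.02 0 0 0.008 0 0 0;0.02 0 0 0.01 0 0 0;0.02 0 0 0.011 0 0 0;0.02 0 0 0.012 0 0 0;0.02 0 0 0.012 0 0 0;0.02 0 0 0.012 0 0 0",
)

```text
clock: 9.3
eef_pos: [0.5481, -0.029, 0.1528]
tcp_rot: [0.0, 0.118, 0.993, 0.0]
force: [-1.5, 0.0, -3.0]
gripper_width: 0.0337
grasp_force: 35.0
```

Request:
move_arm(
  targets="0.02 0 0 0.001 0 0 0;0.02 0 0 0.001 0 0 0;0.02 0 0 0.002 0 0 0;0.02 0 0 0.002 0 0 0;0.02 0 0 0.002 0 0 0",
)

```text
clock: 9.8
eef_pos: [0.548, -0.029, 0.1508]
tcp_rot: [-0.0, 0.118, 0.993, 0.0]
force: [-0.3, -0.9, -3.9]
gripper_width: 0.0333
grasp_force: 35.0
```

Request:
move_arm(
  targets="0.02 0 0 0.001 0 0 0;0.02 0 0 0.001 0 0 0;0.02 0 0 0.001 0 0 0",
)

```text
clock: 10.1
eef_pos: [0.5481, -0.029, 0.1506]
tcp_rot: [0.0, 0.118, 0.993, -0.0]
force: [-4.3, 1.5, 5.4]
gripper_width: 0.0338
grasp_force: 35.0
```

Request:
move_arm(
  targets="0.02 0 0 0.001 0 0 0;0.02 0 0 0.001 0 0 0;0.02 0 0 0.001 0 0 0",
)

```text
clock: 10.4
eef_pos: [0.5481, -0.029, 0.1505]
tcp_rot: [0.0, 0.117, 0.993, -0.0]
force: [-6.7, 2.0, 11.5]
gripper_width: 0.0336
grasp_force: 35.0
```

Contact: the vertical force rose to +11 N. I'll ease off 1 mm and release.

Request:
move_arm(
  targets="0.02 0 0 -0.001 0 0 0;0.02 0 0 -0.001 0 0 0;0.034 0 0 -0.001 0 0 0;0.038 0 0 -0.001 0 0 0;0.045 0 0 -0.001 0 0 0;0.055 0 0 -0.001 0 0 0;0.065 0 0 -0.001 0 0 0;0.065 0 0 -0.001 0 0 0;0.065 0 0 -0.001 0 0 0;0.065 0 0 -0.001 0 0 0",
  squeeze=10,
)

```text
clock: 11.4
eef_pos: [0.5487, -0.0293, 0.1503]
tcp_rot: [0.001, 0.118, 0.993, -0.0]
force: [-0.3, 0.6, 5.6]
gripper_width: 0.0649
grasp_force: 2.7
```

Request:
move_arm(
  targets="0.065 0 0 -0.005 0 0 0;0.065 0 0 -0.015 0 0 0;0.065 0 0 -0.03 0 0 0;0.065 0 0 -0.06 0 0 0;0.065 0 0 -0.1 0 0 0;0.065 0 0 -0.14 0 0 0;0.065 0.05 0 -0.15 0 0 0;0.065 0.1 0 -0.15 0 0 0;0.065 0.12 0 -0.15 0 0 0;0.065 0.12 0 -0.15 0 0 0;0.065 0.12 0 -0.15 0 0 0",
)

```text
clock: 12.5
eef_pos: [0.4319, -0.0011, 0.3011]
tcp_rot: [0.001, 0.118, 0.993, -0.0]
force: [-0.1, 0.4, -0.9]
gripper_width: 0.0652
grasp_force: 0.0
```

Run:
```python
from workcell import r
from h import *
o=r.get_obs();print(o['clock'],o['eef_pos'],o['force'],o['gripper_width'])
s=r.get_image('scene');cv2.imwrite('pics/s7.png',cv2.resize(s[90:230,160:350,::-1],None,fx=4,fy=4,interpolation=cv2.INTER_CUBIC))
```

```text
12.5 [ 0.43194568 -0.00113841  0.30108783] [-0.08525381  0.44071043 -0.86973922] 0.06519200966516815
```

View pics/s7.png

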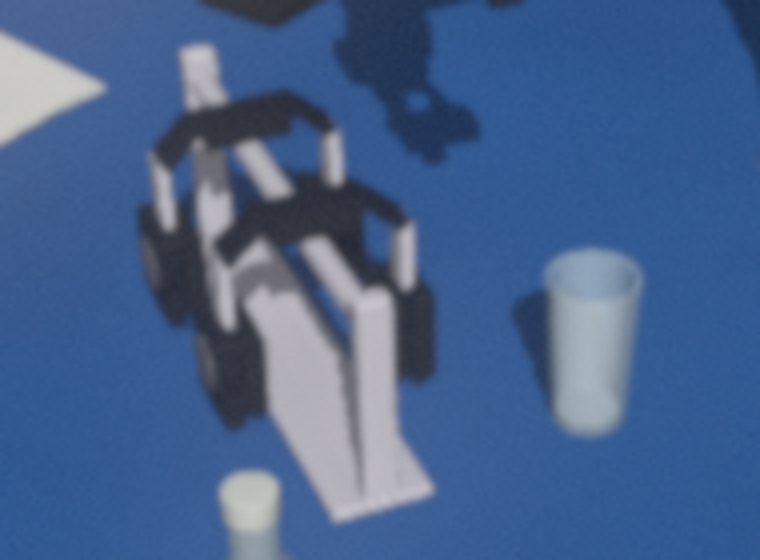

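The headset hangs level on the bar beside the other one, which has not moved, and the gripper is clear. I'll wait briefly, check that nothing is moving, and hand in.

Request:
move_arm(
  targets="0.065 0 0 0 0 0 0;0.065 0 0 0 0 0 0;0.065 0 0 0 0 0 0;0.065 0 0 0 0 0 0;0.065 0 0 0 0 0 0;0.065 0 0 0 0 0 0;0.065 0 0 0 0 0 0;0.065 0 0 0 0 0 0;0.065 0 0 0 0 0 0;0.065 0 0 0 0 0 0",
)

```text
clock: 13.55
eef_pos: [0.4313, -0.001, 0.2998]
tcp_rot: [0.0, 0.118, 0.993, -0.0]
force: [-1.1, -0.3, -0.2]
gripper_width: 0.0649
grasp_force: 0.0
```

Run:
```python
from workcell import r
import numpy as np,cv2
old=cv2.imread('pics/s7.png')
s=r.get_image('scene');n=cv2.resize(s[90:230,160:350,::-1],None,fx=4,fy=4,interpolation=cv2.INTER_CUBIC)
d=cv2.absdiff(n,old)[80:].max(2);print((d>40).sum())
if (d>40).sum()<300: print(r.job_done())
```

```text
0
the job is handed in; nothing more can be done
None
```

The headset hangs still on the bar's free stretch, and the job was handed in at about 13.6 s; the hand-in returned no verdict, but in the last picture the hung headset and glass had not visibly moved (bottle only partly in view, phone not).

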